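# Loupe at focal height over the gauged glass piece

## Task

On the wooden board stand three glass pieces, and behind one of them stands the tall height gauge. Pick up the loupe from its rest and bring its lens centred over that piece, level, with the lens frame at the height of the gauge's brass pointer, and finish while still holding it there, steady and clear of everything. Leave the glass, the gauge's setting and the things lying around as they are.

Things in the scene. Friction and masses are not known exactly. Their poses are not given: they have to be found in the camera images.
- loupe: Hand loupe, about 130 g, lying level on its rest. Straight wooden handle 105 mm long (x = -52 to 52), 18 mm wide, 16 mm high; at one end a dark round lens frame, 56 mm across, 12 mm high. Origin: mid-length of the handle, on its underside (32 mm above the table at the start); x along the handle to the lens, z up. Lens centre x = 78, z = 8 mm; centre of mass near x = 15 mm. Fingers fit between x = -25 and 45 mm.
- lens (a point): Centre of the loupe's lens, at mid-height of its frame (the frame reaches 28 mm sideways and 6 mm up and down from it).
- loupe_rest: Fixed dark wooden rest of the loupe, origin on the table under the loupe's origin, same axes. Base plate 165 x 62 mm, 6 mm thick, with two supports 32 to 34 mm high: one under the handle's end (x = -52 to -32 mm, 24 mm wide) and one under the lens (x = 68 to 88 mm, 62 mm wide).
- board: Fixed wooden board, 160 mm (x) by 330 mm (y), 18 mm thick; origin at the centre of its underside. The glass pieces stand near x = -45 mm, at y = -105, 0 and +105 mm (each up to 6 mm off), the three sockets are at x = +30 mm at the same y.
- glass_a: Domed piece of clear glass, on a round cork-coloured spot,, 36 mm across and 22 mm high; loose on the board (45 g); origin at the centre of its underside. The three pieces are alike. Which one has the gauge behind it changes from start to start.
- glass_b: Domed piece of clear glass, on a round cork-coloured spot,, 36 mm across and 22 mm high; loose on the board (45 g); origin at the centre of its underside. The three pieces are alike. Which one has the gauge behind it changes from start to start.
- glass_c: Domed piece of clear glass, on a round cork-coloured spot,, 36 mm across and 22 mm high; loose on the board (45 g); origin at the centre of its underside. The three pieces are alike. Which one has the gauge behind it changes from start to start.
- gauge: Height gauge fixed in one of the board's three sockets, about 75 mm behind the piece to be inspected (at least 115 mm from the other two): steel post 10 mm across, 175 mm high, on a round foot 32 mm across; origin at the centre of the foot's underside. A brass collar on the post (24 mm across, 18 mm high) carries a flat brass pointer towards the piece; its height differs from start to start.
- focal_mark (a point): Tip of the gauge's brass pointer, 25 mm from the post's axis towards the piece, mid-thickness of the 4 mm pointer. Its height is the focal height: 93 to 143 mm above the table.
- plug_a: Steel socket plug, fixed on the board behind a glass piece that is not up for inspection: disc 32 mm across and 10 mm high with a 18 mm stub, 22 mm high in all; origin under its centre. It may stand in any of the three sockets.
- plug_b: Steel socket plug, fixed on the board behind a glass piece that is not up for inspection: disc 32 mm across and 10 mm high with a 18 mm stub, 22 mm high in all; origin under its centre. It may stand in any of the three sockets.
- tin: Bystander: closed metal tin, 64 mm across and 75 mm high, origin under its centre. Leave alone.
- paddle: Bystander: dark marver paddle lying flat; plate 90 x 60 x 12 mm centred at x = +60 mm, handle 19 mm thick back to x = -135 mm. Origin on the underside, between plate and handle. Leave alone.
- cup: Bystander: small white ceramic bowl, 72 mm across and 60 mm high, origin under its centre. Leave alone.
Things that resemble listed ones, but are neither listed nor needed, are in the scene too. What is shaped like the loupe but pink is not meant.

How it is judged:
By the outcome, as a careful person would: the job done as asked, in the order asked, and still so for the second after the job is handed in, while the arm keeps its last pose, push and grip.
It also fails if it takes over 48 s, if anything falls off the work surface, if the arm or the gripper's body presses on something with over 40 N, if the wrist force passes 120 N, or if a joint passes its speed limit or range.

## Robot

A 6-joint arm with a two-finger parallel gripper is mounted at the origin on the work surface. World frame = base frame: x ahead of the robot, y to its left, z up, the work surface at z = 0. Lengths are in m, angles in rad, forces in N, time in s.
With the tool pointing down it reaches from about 0.3 to 0.775 m from the base axis. Payload 14.6 kg.
Tool frame: the origin (TCP) lies at the very end of the fingers, on their centre line; the grasp point (between the pads) lies 19 mm behind it; y points along the fingers, z is the direction in which the jaws open and shut, and the axes are right-handed (so a half turn about y gives the same grasp; the last joint's range is limited). The gripper opens to 94 mm and grips with 3 to 60 N. Pads are 16 mm wide; open, the fingers measure 119 mm over their backs; the gripper's body (75 mm by 177 mm) begins 78 mm behind the grasp point.
Start: joints at [-1.358, 0.3, 1.521, -0, 1.321, -0.067], TCP at [0.152, -0.529, 0.205] pointing down, gripper open.
Joint ranges: [-3.03, 3.03], [-0.79, 2.21], [0.23, 2.52], [-1.04, 4.18], [0, 3.07], [-2.55, 2.55]. Speed limits (rad/s): [2.22, 2.22, 2.57, 3.14, 3.14, 3.14].

## Interface

Orientations are given as [roll, pitch, yaw] about the fixed x, y, z axes, in that order (R = Rz(yaw) Ry(pitch) Rx(roll)).
In Python, from station import get_obs, camera, job gives the robot as it stands.
- The arm moves only by the tool step_arm, never from a script. Its argument "targets" is a list of rows, each a list of 6 numbers: the shift along the tool's x, y, z in mm, then the turn, a rotation vector about the tool's x, y, z in degrees. In form: [[dx, dy, dz, rx, ry, rz], ...]. A call has 1 to 12 rows; each row shifts and turns the commanded pose from where the row before left it, along the tool's axes as they then stand; what a row does not reach is not made up. A row lasts 1/8 s, in which the tool goes at most 62.5 mm and 10.7 degrees, less where a joint would pass 70% of its speed; a pose out of reach is approached as far as the arm can. A call is refused whole if a number of a shift passes 62.5 or a number of a turn 10.7, either way. A call with a gripper value outside its range is refused whole. "gripper" is the opening, from -1 (shut) to 1 (fully open), set as the call begins (left out, the last holds). The fingers move at their own pace and stop on an object; "squeeze" is the grip in N (left out, the last holds). Time passes only in rows, so rows that do not move let the fingers close. It gives the time, the measured TCP pose, the force and the opening at its end, in the units of the state.
- get_obs(): the state, without advancing time (a new reading comes with each control period).
- camera(name): name is "scene" or "top"; returns a dict with "pixels" (480x640x3 uint8, red, green, blue), "intrinsics" (3x3 intrinsics, pixels), "k1" (the pictures are not rectified: a ray, as slopes to the right and down, at radius r is drawn at 1 + k1 r^2 times it, then the intrinsics apply), "R" (3x3) and "t" (3): a world point X has camera coordinates R X + t. Camera axes: x right, y down, z forward; pixel columns grow to the right and rows downward; lengths in m; the calibration is good to about 2 mm. A picture is of the moment at which its call begins. There is no depth.
- job.hand_in(): hands the job in, once; it reports no verdict.
The state is a dict: "time_s": time; "qpos": joint angles; "joint_vel": joint speeds; "tau": joint torques, N m; "ee_pos": TCP position; "eef_rot": TCP orientation; "force": force on the tool from outside, world axes, zero at the start; "moment": the same for the moment, N m; "grip_width": finger opening in m.
Only numpy, scipy, OpenCV 4.12 (cv2) and the standard library are available. Lean on these libraries where they do the work, as an engineer would, in place of code of your own. Each camera call takes 0.05 s, during which the arm holds its last target.

## Working session

There is one attempt and no reset: what is moved stays moved. The work goes in short steps, Python scripts to look and compute and a tool call to move; the robot and the scene stay as the last step left them, time stands still between calls to the robot, and variables do not carry over. Pictures are saved under pics/ and viewed, and the job is handed in when it is done.

Besides the shell and the picture viewer there is one more tool, called after ">>>" by a JSON object that holds its "name" and its "arguments", one argument or row to a line. step_arm: Moves the arm, as the interface text tells. Its arguments: {"type":"object","properties":{"targets":{"type":"array","items":{"type":"array","items":{"type":"number"}}},"gripper":{"type":"number"},"squeeze":{"type":"number"}},"required":["targets"]}

```bash
mkdir -p pics; ls
python3 - <<'E'
from station import get_obs,camera
import cv2,numpy as np,pickle
o=get_obs();print(o)
for n in("scene","top"):
    c=camera(n);pickle.dump(c,open(n+".pkl","wb"));cv2.imwrite(f"pics/{n}0.png",c["pixels"][:,:,::-1])
    print(n,c["intrinsics"],c["k1"],c["R"],c["t"])
E
```

```text
pics
{'time_s': 0.0, 'qpos': array([-1.35760128e+00,  3.00510054e-01,  1.52161086e+00, -2.65503164e-05,
        1.32069379e+00, -6.66255906e-02]), 'joint_vel': array([ 0.00075169,  0.00108437,  0.00014421, -0.00021023,  0.00018687,
        0.00078566]), 'tau': array([ 1.63982645e-04, -5.31802154e+01, -3.52738059e+01,  7.08356453e-02,
        2.43719341e-02, -1.11391141e-04]), 'ee_pos': array([ 0.1518194 , -0.52834488,  0.20485237]), 'eef_rot': array([-1.57201737e+00,  5.57000941e-05, -2.86176546e+00]), 'force': array([-0.08179878,  0.54269237, -0.02531244]), 'moment': array([ 0.02374873, -0.03068164, -0.00469318]), 'grip_width': 0.09375193903232944}
scene [[446.42848281   0.         319.68627208]
 [  0.         446.42848281 235.95190311]
 [  0.           0.           1.        ]] -0.036763399418071975 [[-0.83185018  0.55471736  0.01771788]
 [ 0.37601462  0.58677496 -0.71715281]
 [-0.40821353 -0.58990151 -0.69669069]] [ 0.44349555 -0.16778431  1.31180872]
top [[494.58325735   0.         316.38259854]
 [  0.         494.58325735 240.2631039 ]
 [  0.           0.           1.        ]] 0.00482591494711337 [[-0.01397803 -0.99964679  0.02260331]
 [-0.99429135  0.01150461 -0.10607709]
 [ 0.10577958 -0.02395703 -0.99410097]] [0.04658009 0.56861066 1.02824058]
```

View pics/scene0.png

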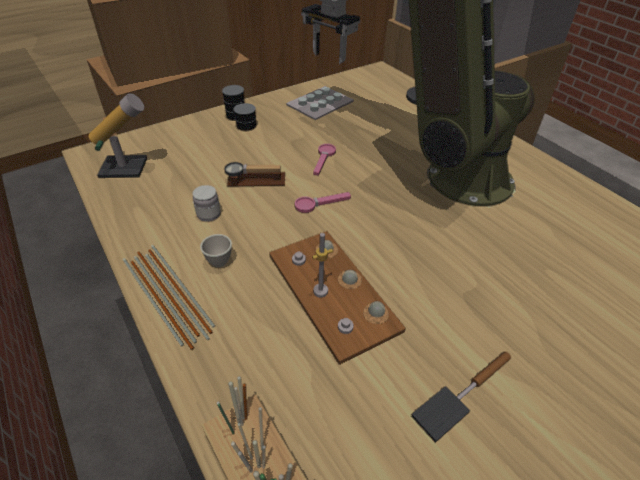

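View pics/top0.png

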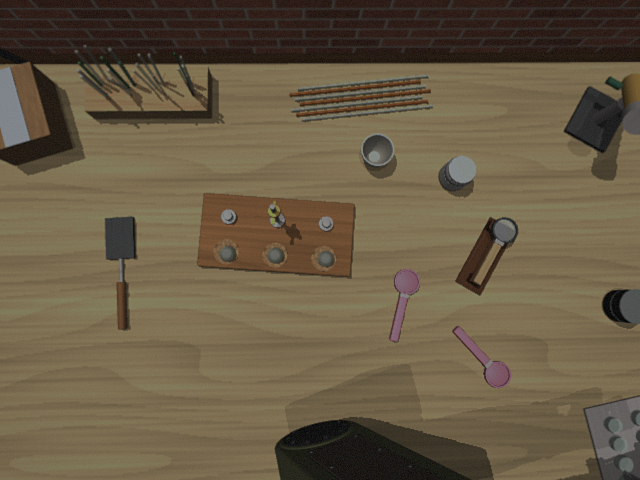

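The scene shows one dark loupe on its rest: top (490,255), scene (258,174). There are two pink look-alikes, at top (402,305) and (483,357). The gauge is in the middle socket, top (276,215), so the middle glass at top (276,255) is the one. I'll confirm this in enlarged crops.

Run:
```python
import cv2,numpy as np
t=cv2.imread("pics/top0.png");s=cv2.imread("pics/scene0.png")
a=cv2.resize(t[205:305,445:545],None,fx=4,fy=4,interpolation=cv2.INTER_CUBIC)
b=cv2.resize(t[190:290,240:340],None,fx=4,fy=4,interpolation=cv2.INTER_CUBIC)
cv2.imwrite("pics/c1.png",np.hstack([a,b]))
a=cv2.resize(s[135:210,200:300],None,fx=4,fy=4,interpolation=cv2.INTER_CUBIC)
b=cv2.resize(s[225:325,280:380],None,fx=4,fy=4,interpolation=cv2.INTER_CUBIC)
a=cv2.copyMakeBorder(a,0,100,0,0,cv2.BORDER_CONSTANT)
cv2.imwrite("pics/c2.png",np.hstack([a,b]))
```

```text
(no output)
```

View pics/c1.png

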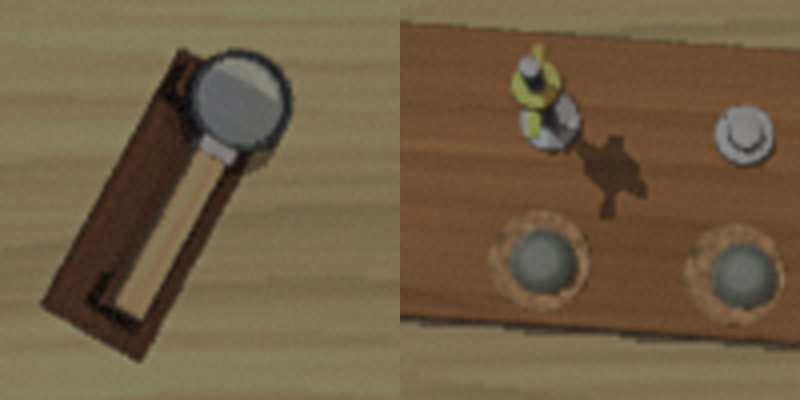

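View pics/c2.png

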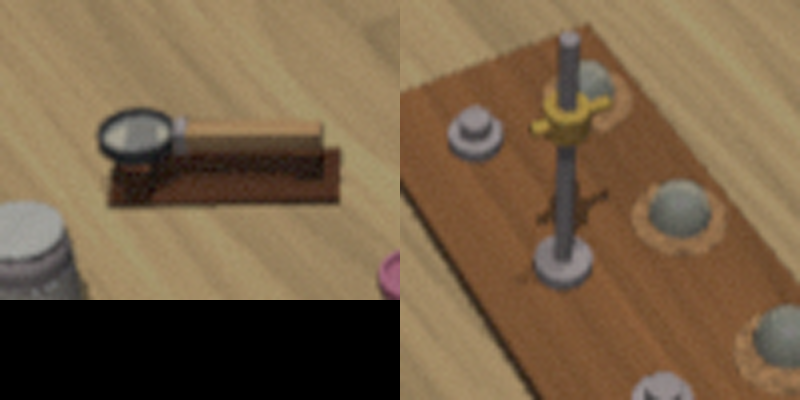

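```bash
cat > h.py <<'E'
import cv2,numpy as np,pickle
def ray(c,uv):
    K=c["intrinsics"];d=np.array([c["k1"],0,0,0.])
    p=cv2.undistortPoints(np.array(uv,float).reshape(-1,1,2),K,d).reshape(-1,2)
    R=np.array(c["R"]);t=np.array(c["t"])
    D=np.c_[p,np.ones(len(p))]@R
    return -R.T@t,D/np.linalg.norm(D,axis=1)[:,None]
def plane(c,uv,z):
    o,D=ray(c,uv);return o+D*((z-o[2])/D[:,2])[:,None]
def tri(c1,u1,c2,u2):
    A=np.zeros((3,3));b=np.zeros(3);
    for c,u in((c1,u1),(c2,u2)):
        o,D=ray(c,[u]);P=np.eye(3)-np.outer(D[0],D[0]);A+=P;b+=P@o
    X=np.linalg.solve(A,b)
    return X,[np.linalg.norm(np.cross(X-ray(c,[u])[0],ray(c,[u])[1][0])) for c,u in((c1,u1),(c2,u2))]
def proj(c,X):
    return cv2.projectPoints(np.array(X,float).reshape(-1,1,3),cv2.Rodrigues(np.array(c["R"]))[0],np.array(c["t"],float),c["intrinsics"],np.array([c["k1"],0,0,0.]))[0].reshape(-1,2)
E
cat > m.py <<'E'
from h import *
S=pickle.load(open("scene.pkl","rb"));T=pickle.load(open("top.pkl","rb"))
def hsv(c):return cv2.cvtColor(c["pixels"],cv2.COLOR_RGB2HSV).astype(int)
def blobs(m,x0,y0,x1,y1,mn=15):
    k=np.zeros_like(m,np.uint8);k[y0:y1,x0:x1]=m[y0:y1,x0:x1]
    n,l,s,c=cv2.connectedComponentsWithStats(k)
    return [(s[i],c[i],l==i) for i in range(1,n) if s[i,4]>=mn]
ht,hs=hsv(T),hsv(S)
np.set_printoptions(precision=4,suppress=True)
for nm,h,bx in(("T",ht,(445,205,545,305)),("S",hs,(215,155,295,192))):
    for p in ([(509,231),(500,250),(485,270),(474,265),(520,260),(507,246)] if nm=="T" else [(233,168),(270,168),(270,174),(260,182),(245,172)]):print(nm,p,h[p[1],p[0]])
for p in [(276,255),(284,255),(276,264),(290,262),(274,211),(276,220),(278,221)]:print("T",p,ht[p[1],p[0]])
for p in [(350,277),(350,287),(330,250),(322,253),(321,290)]:print("S",p,hs[p[1],p[0]])
E
python3 m.py
```

```text
T (509, 231) [50  8 97]
T (500, 250) [ 16 128  34]
T (485, 270) [ 16 103 131]
T (474, 265) [ 12 148  67]
T (520, 260) [ 20  87 120]
T (507, 246) [18 88 75]
S (233, 168) [ 30  11 117]
S (270, 168) [ 17 110 135]
S (270, 174) [ 13 184  47]
S (260, 182) [ 13 152  79]
S (245, 172) [ 9 25 72]
T (276, 255) [ 25  15 103]
T (284, 255) [ 16 113  95]
T (276, 264) [ 18 112 132]
T (290, 262) [ 15 134 103]
T (274, 211) [140  22  35]
T (276, 220) [100  21  36]
T (278, 221) [150   7  39]
S (350, 277) [ 34  17 117]
S (350, 287) [ 15 125 120]
S (330, 250) [ 22 150 162]
S (322, 253) [ 21 141 145]
S (321, 290) [174  13  96]
```

```bash
cat > m2.py <<'E'
from m import *
print("----")
def show(nm,bl,c,z):
    for s,cc,l in bl: print(nm,s,cc,plane(c,[cc],z)[0])
glT=blobs((ht[...,1]<75),264,243,289,268);show("glassT",glT,T,.027)
glS=blobs((hs[...,1]<75),335,262,366,290);show("glassS",glS,S,.029)
brT=blobs((ht[...,1]>140)&(ht[...,0]>=19)&(ht[...,0]<34)&(ht[...,2]>60),262,195,290,232,3);show("brassT",brT,T,.1)
brS=blobs((hs[...,1]>115)&(hs[...,0]>=18)&(hs[...,0]<34)&(hs[...,2]>60),308,240,338,268,3);show("brassS",brS,S,.1)
leT=blobs(((ht[...,1]<70)),488,212,522,245);show("lensT",leT,T,.046)
leS=blobs((hs[...,1]<70),220,158,248,180);show("lensS",leS,S,.046)
haT=blobs((ht[...,1]>75)&(ht[...,2]>105)&(ht[...,0]<20),470,240,505,290);show("handT",haT,T,.048)
for s,c,l in haT+leT: 
    print(cv2.minAreaRect(np.argwhere(l)[:,::-1].astype(np.float32)))
    if l.sum()>300:
        cn=cv2.findContours(l.astype(np.uint8),0,1)[0][0];print("ell",cv2.fitEllipse(cn))
o=np.concatenate([T["pixels"][190:305,255:300],],1)
def ov(c,bl,x0,y0,x1,y1,f=6):
    im=c["pixels"].copy()
    for s,cc,l in bl: im[l]=im[l]//2+np.array([127,0,127],np.uint8)
    return cv2.resize(im[y0:y1,x0:x1,::-1],(400,300),interpolation=cv2.INTER_NEAREST)
cv2.imwrite("pics/m2.png",np.vstack([np.hstack([ov(T,glT+brT,250,195,310,240+0),ov(S,glS+brS,300,235,380,295)]),np.hstack([ov(T,leT+haT,440,208,548,289),ov(S,leS,210,150,290,210)])]))
E
python3 m2.py | sed -n '/----/,$p'
```

```text
----
glassT [267 247  17  16 205] [275.0634 254.9317] [0.539  0.1279 0.027 ]
glassS [342 270  16  14 171] [349.614  276.6901] [0.5402 0.1299 0.029 ]
brassT [275 202   2   3   4] [275.25 203.25] [0.6374 0.1226 0.1   ]
brassT [276 211   3   5   9] [277.2222 213.    ] [0.6175 0.1187 0.1   ]
brassS [313 248  20  14 141] [321.5319 254.2695] [0.5933 0.094  0.1   ]
lensT [488 217  30  28 599] [503.7796 230.4875] [ 0.5837 -0.3593  0.046 ]
lensS [225 162  22  14 252] [235.1984 168.6905] [ 0.5835 -0.3534  0.046 ]
handT [474 243  27  41 233] [486.279  265.6137] [ 0.5094 -0.3173  0.048 ]
handT [488 254  17  29 135] [498.6296 271.5926] [ 0.4965 -0.3428  0.048 ]
((487.1051025390625, 263.05731201171875), (7.741444110870361, 43.73516082763672), 28.610462188720703)
((496.0, 268.0), (28.0, 16.0), 90.0)
((503.4500427246094, 230.35000610351562), (26.246902465820312, 29.09295082092285), 71.56504821777344)
ell ((503.6107482910156, 230.529296875), (25.792118072509766, 28.284862518310547), 53.54706954956055)
```

View pics/m2.png

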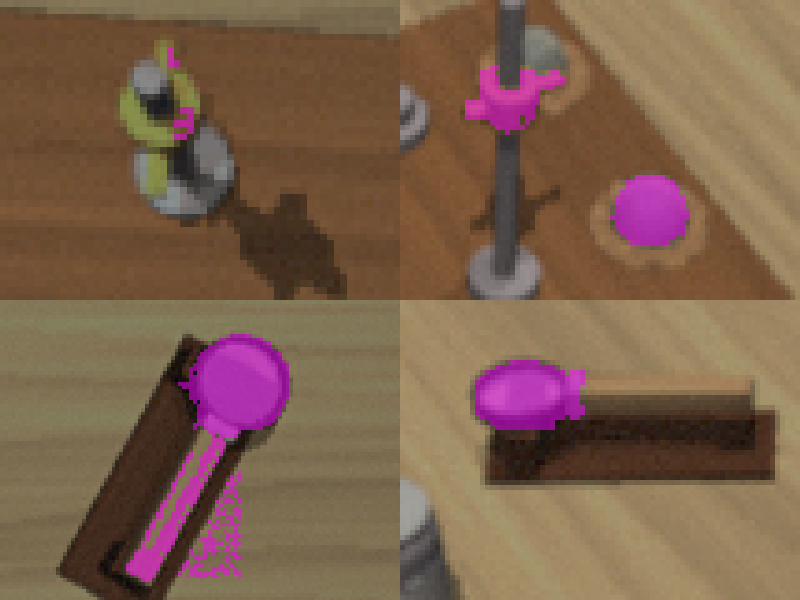

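```bash
cat > m3.py <<'E'
from m2 import *
print("====")
print("tip tri",tri(S,(332.,250.3),T,(273.6,223.6)))
for dv in(-1,0,1): print(dv,tri(S,(332.,250.3+dv),T,(273.6,223.6))[0],tri(S,(332.,250.3),T,(273.6,223.6+dv))[0])
print("glass tri",tri(S,glS[0][1],T,glT[0][1]))
# foot
ft=blobs((ht[...,1]<60)&(ht[...,2]>30),262,212,290,232,10)
fs=blobs((hs[...,1]<60),308,280,335,300,10);show("footS",fs,S,.023)
print("footT bottom edge", plane(T,[(277,222)],.023), "post top T",plane(T,[(272.6,206.8)],.193))
print("post top S (1 px crop)",plane(S,[(322.3,234.5)],.193))
# lens
print("lens T ell",plane(T,[(505.3,230)],.046),"lens tri",tri(S,(234.2,168.7),T,(504.3,230.2)))
E
python3 m3.py | sed -n '/====/,$p'
python3 - <<'E'
import cv2,numpy as np
t=cv2.imread("pics/top0.png");s=cv2.imread("pics/scene0.png")
a=cv2.resize(t[195:235,255:295],(400,400),interpolation=cv2.INTER_CUBIC)
b=cv2.resize(s[228:268,303:343],(400,400),interpolation=cv2.INTER_CUBIC)
cv2.imwrite("pics/c3.png",np.hstack([a,b]))
E
```

```text
====
tip tri (array([0.5902, 0.1244, 0.137 ]), [np.float64(0.0009404459463535666), np.float64(0.0009404459463533985)])
-1 [0.59   0.1241 0.1395] [0.5914 0.1248 0.1382]
0 [0.5902 0.1244 0.137 ] [0.5902 0.1244 0.137 ]
1 [0.5905 0.1246 0.1345] [0.589  0.124  0.1359]
glass tri (array([0.5389, 0.128 , 0.0264]), [np.float64(0.0002132112298812466), np.float64(0.00021321122988110259)])
footS [314 280  14  17 169] [320.3491 289.1716] [0.612  0.1201 0.023 ]
footT bottom edge [[0.6105 0.1236 0.023 ]] post top T [[0.6138 0.1219 0.193 ]]
post top S (1 px crop) [[0.6138 0.1238 0.193 ]]
lens T ell [[ 0.5847 -0.3626  0.046 ]] lens tri (array([ 0.5841, -0.3617,  0.0415]), [np.float64(0.0009290728214408104), np.float64(0.0009290728214409379)])
```

View pics/c3.png

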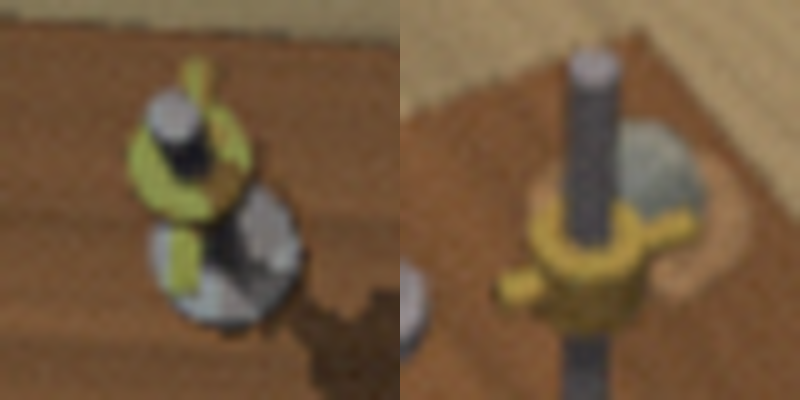

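Run:
```python
from h import *
S=pickle.load(open("scene.pkl","rb"));T=pickle.load(open("top.pkl","rb"))
for x in(.588,.590):
  for z in(.132,.135,.138,.141): print(x,z,proj(S,[[x,.1245,z]])[0],proj(T,[[x,.1245,z]])[0])
# lens loupe
for z in (.04,.046):print(plane(T,[(505.3,230),(504.5,230)],z))
print(plane(T,[(488,262),(477.5,281)],.048))
# loupe handle end
h=cv2.cvtColor(T["pixels"],cv2.COLOR_RGB2HSV).astype(int)
pts=[]
for r in range(250,280):
    row=[c for c in range(470,500) if h[r,c,2]>100 and h[r,c,0]<20 and h[r,c,1]>75]
    # contiguous near the expected
    e=488-(r-262)*.553
    row=[c for c in row if abs(c-e)<6]
    if row: pts.append((np.mean(row),r,len(row)))
P=np.array(pts);W=plane(T,P[:,:2],.048)
print(P[::5]); vx=cv2.fitLine(W[:,:2].astype(np.float32),cv2.DIST_HUBER,0,.01,.01).ravel();print(vx,np.degrees(np.arctan2(vx[1],vx[0])))
```

```text
0.588 0.132 [332.37754133 251.5651594 ] [273.39402915 225.46872922]
0.588 0.135 [332.43318329 250.53926861] [273.29470822 225.25732277]
0.588 0.138 [332.48907865 249.50860795] [273.19476373 225.04458921]
0.588 0.141 [332.54522907 248.47314532] [273.09418978 224.83051601]
0.59 0.132 [331.56887761 251.94997222] [273.38905413 224.4436438 ]
0.59 0.135 [331.62269668 250.92404767] [273.28973924 224.22907735]
0.59 0.138 [331.67676125 249.89334829] [273.18980096 224.01316426]
0.59 0.141 [331.73107293 248.85784188] [273.0892334 223.7958918]
[[ 0.58547241 -0.36511173  0.04      ]
 [ 0.58549168 -0.36338685  0.04      ]]
[[ 0.58473368 -0.36263573  0.046     ]
 [ 0.58475284 -0.36092078  0.046     ]]
[[ 0.51696455 -0.32134357  0.048     ]
 [ 0.47736506 -0.29711625  0.048     ]]
[[494.42857143 250.           7.        ]
 [491.5        255.           6.        ]
 [490.         260.           6.        ]
 [486.         265.           6.        ]
 [483.42857143 270.           7.        ]
 [481.         275.           9.        ]]
[ 0.8477273  -0.53043234  0.5065512  -0.3149373 ] -32.034668
```

```bash
cat > plan.py <<'E'
import numpy as np
from scipy.spatial.transform import Rotation as Ro
def rows(pos,eul,wps):
    """wps: x,y,z(m),yaw deg,n; rows rounded to .5mm/.5deg, accumulated"""
    p=np.array(pos)*1000;R=Ro.from_euler('xyz',eul)
    for w in wps:
        tgt=np.array(w[:3])*1000;Rt=Ro.from_euler('xyz',[-90,0,w[3]],degrees=True)
        out=[]
        for k in range(w[4],0,-1):
            d=np.round(R.as_matrix().T@((tgt-p)/k)*2)/2
            r=np.round(np.degrees((R.inv()*Rt).as_rotvec()/k)*10)/10
            if k>1: r=np.round(r*2)/2
            p=p+R.as_matrix()@d; R=R*Ro.from_rotvec(np.radians(r)); out.append([*map(float,d),*map(float,r)])
        print(str(out).replace('.0,',',').replace('.0]',']'))
E
python3 - <<'E'
from plan import *
from station import get_obs
o=get_obs()
rows(o["ee_pos"],o["eef_rot"],[(.531,-.3295,.15,148,11),(.531,-.3295,.024,148,6)])
E
```

```text
[[-38, 5, -8, 0, 4.5, 0], [-37.5, 5, -11, 0, 4.5, 0], [-36.5, 5, -13.5, 0, 4.5, 0], [-35, 5, -16.5, 0, 4.5, 0], [-34, 5, -19, 0, 4.5, 0], [-32, 5, -22, 0, 4.5, 0], [-30.5, 5, -24.5, 0, 4, 0], [-28.5, 5, -26.5, 0, 4.5, 0], [-26.5, 5, -28.5, 0, 4, 0], [-24.5, 5, -30, 0, 4.5, 0], [-22, 5, -32.5, 0, 4, 0]]
[[-0, 21, 0, 0, 0, 0], [-0, 21, 0, 0, 0, 0], [-0, 21, 0, 0, 0, 0], [-0, 21, 0, 0, 0, 0], [-0, 21, 0, 0, 0, 0], [-0.5, 21, 0.5, 0, 0, 0]]
```

>>> {"name": "step_arm", "arguments": {
  "targets": [
    [-38, 5, -8, 0, 4.5, 0],
    [-37.5, 5, -11, 0, 4.5, 0],
    [-36.5, 5, -13.5, 0, 4.5, 0],
    [-35, 5, -16.5, 0, 4.5, 0],
    [-34, 5, -19, 0, 4.5, 0],
    [-32, 5, -22, 0, 4.5, 0],
    [-30.5, 5, -24.5, 0, 4, 0],
    [-28.5, 5, -26.5, 0, 4.5, 0],
    [-26.5, 5, -28.5, 0, 4, 0],
    [-24.5, 5, -30, 0, 4.5, 0],
    [-22, 5, -32.5, 0, 4, 0],
    [0, 0, 0, 0, 0, 0]
  ],
  "gripper": 0.2,
  "squeeze": 30
}}

```text
time_s: 1.6
ee_pos: [0.5323, -0.3279, 0.1493]
eef_rot: [-1.571, -0.002, 2.586]
force: [-0.4, -0.3, -1.0]
grip_width: 0.0561
```

Run:
```python
from plan import *
from station import get_obs,camera
import cv2
o=get_obs();print(o["ee_pos"],np.degrees(o["eef_rot"]),o["qpos"],o["grip_width"])
rows(o["ee_pos"],o["eef_rot"],[(.531,-.3295,.07,148,4),(.531,-.3295,.024,148,4)])
c=camera("top")["pixels"];cv2.imwrite("pics/t1.png",cv2.resize(c[180:330,400:600,::-1],None,fx=4,fy=4))
```

```text
[ 0.53230956 -0.32785444  0.14927313] [-9.00155232e+01 -9.27042124e-02  1.48149003e+02] [-6.10691619e-01  5.14629171e-01  1.35431268e+00  1.90225756e-04
  1.27428121e+00  1.51595397e+00] 0.05607786518028492
[[0, 20, 0.5, 0, 0, 0], [0, 20, 0.5, 0, 0, 0], [0, 19.5, 0.5, 0, 0, 0], [0, 20, 0.5, 0, 0.1, 0.1]]
[[0, 11.5, 0, 0, 0, -0], [0, 11.5, 0, 0, 0, -0], [0, 11.5, 0, 0, 0, -0], [0, 11.5, 0, 0, 0, -0]]
```

View pics/t1.png

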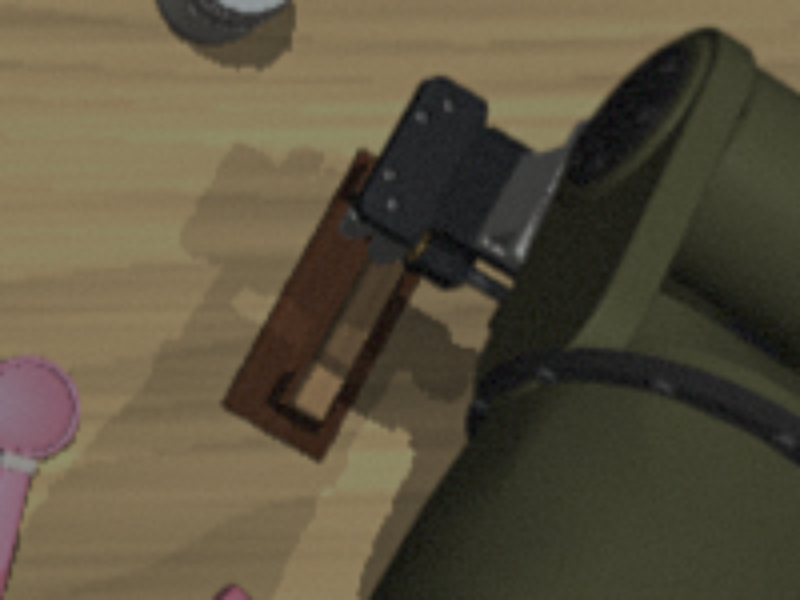

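The fingers straddle the handle (crop (355,222) to (430,250)), so I'll go down.

>>> {"name": "step_arm", "arguments": {
  "targets": [
    [0, 20, 0.5, 0, 0, 0],
    [0, 20, 0.5, 0, 0, 0],
    [0, 20, 0.5, 0, 0, 0],
    [0, 20, 0.5, 0, 0, 0],
    [0, 11.5, 0, 0, 0, 0],
    [0, 11.5, 0, 0, 0, 0],
    [0, 11.5, 0, 0, 0, 0],
    [0, 11, 0, 0, 0, 0],
    [0, 0, 0, 0, 0, 0]
  ]
}}

```text
time_s: 2.78
ee_pos: [0.5296, -0.3309, 0.024]
eef_rot: [-1.571, -0.001, 2.584]
force: [-0.3, -0.2, 0.2]
grip_width: 0.0562
```

Run:
```python
from station import get_obs,camera
import cv2
o=get_obs();print(o["ee_pos"],o["eef_rot"],o["force"])
c=camera("scene")["pixels"];cv2.imwrite("pics/s1.png",cv2.resize(c[120:220,190:323,::-1],None,fx=6,fy=6))
```

```text
[ 0.52964533 -0.33093008  0.02403733] [-1.57090367e+00 -1.38092965e-03  2.58371892e+00] [-0.27022565 -0.23883721  0.15726106]
```

View pics/s1.png

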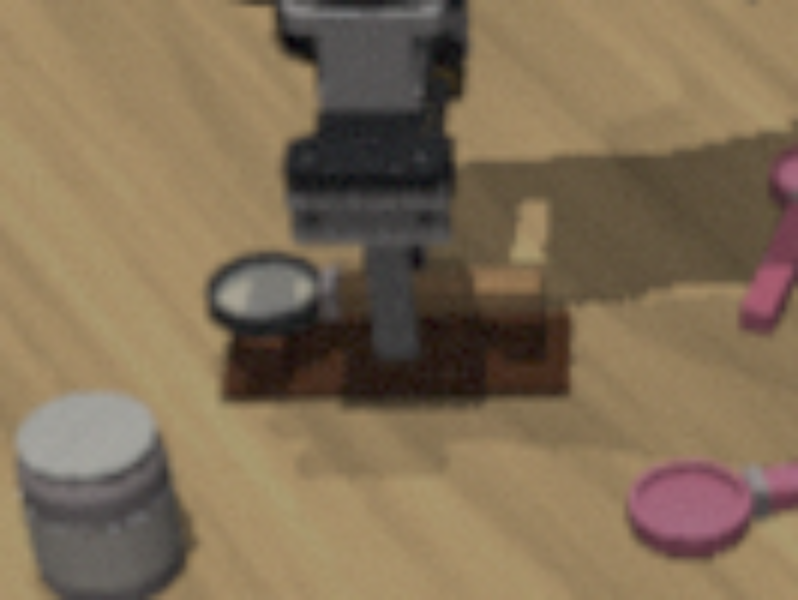

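The front finger sits beside the handle at crop (393,320), clear of the lens ferrule at (330,295). Closing.

>>> {"name": "step_arm", "arguments": {
  "targets": [
    [0, 0, 0, 0, 0, 0],
    [0, 0, 0, 0, 0, 0],
    [0, 0, 0, 0, 0, 0],
    [0, 0, 0, 0, 0, 0],
    [0, 0, 0, 0, 0, 0],
    [0, 0, 0, 0, 0, 0]
  ],
  "gripper": -1,
  "squeeze": 30
}}

```text
time_s: 3.58
ee_pos: [0.53, -0.3312, 0.025]
eef_rot: [-1.571, 0.0, 2.584]
force: [0.4, 0.4, 1.6]
grip_width: 0.018
```

Gripped at 18 mm, the handle's width. I'll lift slowly straight up and then look.

>>> {"name": "step_arm", "arguments": {
  "targets": [
    [0, -3, 0, 0, 0, 0],
    [0, -8, 0, 0, 0, 0],
    [0, -15, 0, 0, 0, 0],
    [0, -20, 0, 0, 0, 0],
    [0, -25, 0, 0, 0, 0],
    [0, -25, 0, 0, 0, 0],
    [0, -20, 0, 0, 0, 0],
    [0, -10, 0, 0, 0, 0],
    [0, 0, 0, 0, 0, 0]
  ]
}}

```text
time_s: 4.7
ee_pos: [0.5301, -0.3313, 0.1518]
eef_rot: [-1.571, 0.001, 2.584]
force: [-0.0, -0.4, -1.3]
grip_width: 0.0177
```

Run:
```python
from plan import *
from station import get_obs,camera
import cv2
o=get_obs();print(o["ee_pos"],np.degrees(o["eef_rot"]),o["qpos"],o["force"],o["grip_width"])
c=camera("scene")["pixels"];cv2.imwrite("pics/s2.png",cv2.resize(c[80:220,170:356,::-1],None,fx=4,fy=4))
rows(o["ee_pos"],o["eef_rot"],[(.44,-.13,.15,164,7),(.465,.02,.145,180,6),(.4765,.1285,.13,180,7)])
```

```text
[ 0.53013785 -0.33128956  0.15184695] [-8.99982673e+01  7.57904919e-02  1.48031716e+02] [-6.17137422e-01  5.10490354e-01  1.35433476e+00  5.02318344e-05
  1.27544528e+00  1.51159615e+00] [-1.22250103e-03 -4.25655143e-01 -1.27051601e+00] 0.017730367829813253
[[26, 0, -17.5, -0, -2.5, -0], [25.5, 0.5, -18.5, -0, -2, -0], [24.5, 0, -19.5, -0, -2.5, -0], [24, 0.5, -20.5, -0, -2, -0], [23, 0, -21.5, -0, -2.5, -0], [22, 0.5, -22.5, -0, -2, -0], [21.5, 0, -23.5, -0, -2.5, -0.1]]
[[3, 1, -25, -0, -2.5, 0], [1.5, 1, -25.5, -0, -2.5, 0], [0.5, 1, -25.5, -0, -2.5, 0], [-0.5, 0.5, -25.5, -0, -3, 0], [-1.5, 1, -25, -0, -2.5, 0], [-3, 0.5, -25, -0, -3, 0]]
[[-1.5, 2, -15.5, -0, 0, 0], [-1.5, 2, -15.5, -0, 0, 0], [-1.5, 2, -15.5, -0, 0, 0], [-1.5, 2.5, -15.5, -0, 0, 0], [-2, 2, -15.5, -0, 0, 0], [-1.5, 2.5, -15.5, -0, 0, 0], [-2, 2, -15.5, -0, 0, 0]]
```

View pics/s2.png

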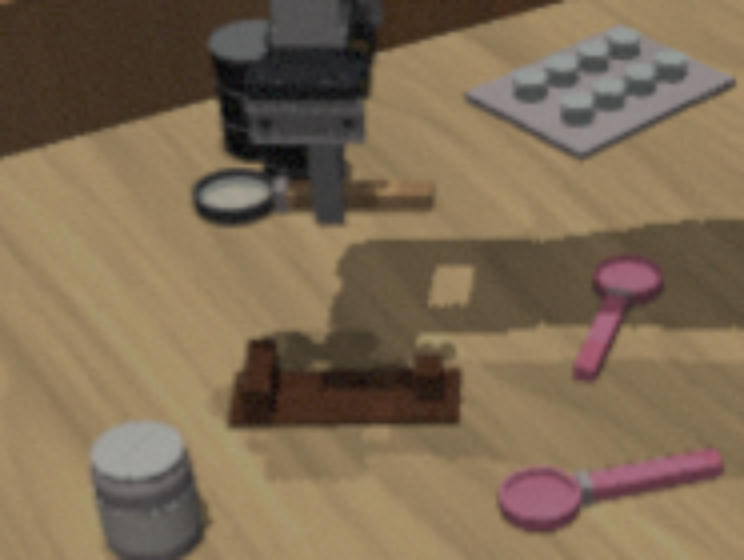

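The loupe is lifted level (lens at crop (235,195)) and the rest is left alone. Carrying it over now.

>>> {"name": "step_arm", "arguments": {
  "targets": [
    [26, 0, -17.5, 0, -2.5, 0],
    [25.5, 0.5, -18.5, 0, -2, 0],
    [24.5, 0, -19.5, 0, -2.5, 0],
    [24, 0.5, -20.5, 0, -2, 0],
    [23, 0, -21.5, 0, -2.5, 0],
    [22, 0.5, -22.5, 0, -2, 0],
    [21.5, 0, -23.5, 0, -2.5, 0],
    [3, 1, -25, 0, -2.5, 0],
    [1.5, 1, -25.5, 0, -2.5, 0],
    [0.5, 1, -25.5, 0, -2.5, 0],
    [-0.5, 0.5, -25.5, 0, -3, 0]
  ]
}}

```text
time_s: 6.12
ee_pos: [0.4565, -0.0288, 0.1452]
eef_rot: [-1.571, -0.001, 3.048]
force: [1.0, 0.3, -0.3]
grip_width: 0.018
```

>>> {"name": "step_arm", "arguments": {
  "targets": [
    [-1.5, 1, -25, 0, -2.5, 0],
    [-3, 0.5, -25, 0, -3, 0],
    [-1, 2, -15.5, 0, 0, 0],
    [-1, 2, -15.5, 0, 0, 0],
    [-1, 2, -15.5, 0, 0, 0],
    [-1, 2.5, -15.5, 0, 0, 0],
    [-1, 2, -15.5, 0, 0, 0],
    [0, 2, -10, 0, 0, 0],
    [0, 0, -6, 0, 0, 0],
    [0, 0, 0, 0, 0, 0],
    [0, 0, 0, 0, 0, 0]
  ]
}}

```text
time_s: 7.5
ee_pos: [0.47, 0.1131, 0.132]
eef_rot: [-1.571, 0.0, -3.141]
force: [0.4, -0.3, -0.4]
grip_width: 0.0175
```

Run:
```python
from plan import *
from station import get_obs,camera
import cv2,pickle
o=get_obs();print(o["ee_pos"],np.degrees(o["eef_rot"]),o["qpos"],o["force"],o["grip_width"])
s=camera("scene");t=camera("top");pickle.dump((s,t),open("f1.pkl","wb"))
a=cv2.resize(s["pixels"][200:320,270:390,::-1],(400,400),interpolation=cv2.INTER_CUBIC)
b=cv2.resize(t["pixels"][180:300,220:340,::-1],(400,400),interpolation=cv2.INTER_CUBIC)
cv2.imwrite("pics/f1.png",np.hstack([a,b]))
```

```text
[0.47000349 0.11310268 0.13202662] [-8.99974272e+01  8.56806163e-03 -1.79984447e+02] [ 1.60407412e-01  2.30390386e-01  1.79054750e+00 -7.57222008e-05
  1.12051431e+00  1.73096525e+00] [ 0.4310578  -0.27415475 -0.36172261] 0.017520645784682817
```

View pics/f1.png

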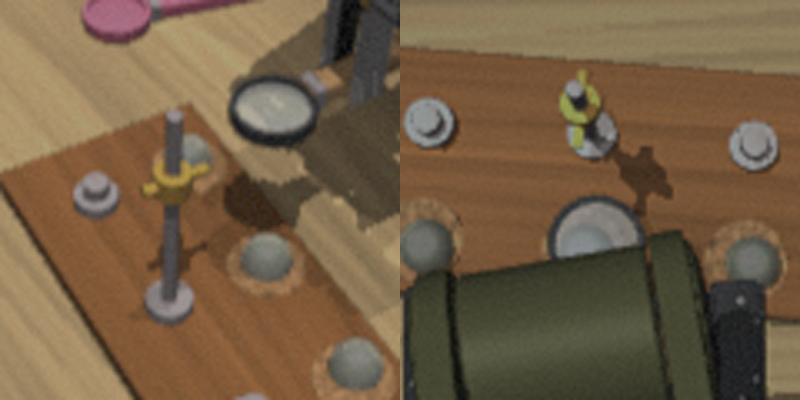

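```bash
cat > lens.py <<'E'
from h import *
import sys
s,t=pickle.load(open(sys.argv[1],"rb"));e=np.array(eval(sys.argv[2]))
np.set_printoptions(precision=4,suppress=True)
px=proj(s,[e])[0]
g=s["pixels"].astype(int);m=((g.max(2)<55)).astype(np.uint8)
x,y=map(int,px);k=np.zeros_like(m);k[y-16:y+18,x-20:x+17]=m[y-16:y+18,x-20:x+17]
n,l,st,c=cv2.connectedComponentsWithStats(k,connectivity=8);i=1+np.argmax(st[1:,4]);print(st[i])
cn=cv2.convexHull(np.argwhere(l==i)[:,::-1].astype(np.float32));el=cv2.fitEllipse(cn);print("scene ell",el,"expected proj",px)
# model silhouette: cylinder r28 h12 at expected, compare bbox
a=np.linspace(0,2*np.pi,72);C=np.array([[e[0]+.028*np.cos(q),e[1]+.028*np.sin(q),e[2]+dz] for q in a for dz in(-.006,.006)])
P=proj(s,C);print("meas bbox",st[i][0],st[i][1],st[i][0]+st[i][2]-1,st[i][1]+st[i][3]-1,"pred",P.min(0),P.max(0))
Q=proj(t,C);print("top pred bbox",Q.min(0),Q.max(0),"glass->top",proj(t,[[.5395,.1285,.027]]))
im=s["pixels"][:,:,::-1].copy();im[l==i]=(255,0,255)
cv2.imwrite("pics/lens.png",cv2.resize(im[y-40:y+40,x-50:x+50],None,fx=7,fy=7,interpolation=cv2.INTER_NEAREST))
E
python3 lens.py f1.pkl "[.470+.063,.1131,.148]"
```

```text
[339 235  26   9  80]
scene ell ((351.6238098144531, 235.27052307128906), (15.908113479614258, 25.360111236572266), 98.53894805908203) expected proj [351.3032 232.503 ]
meas bbox 339 235 364 243 pred [337.6564 221.2574] [365.0874 244.14  ]
top pred bbox [263.9287 238.0223] [293.9329 268.0686] glass->top [[274.7645 254.6996]]
```

View pics/lens.png

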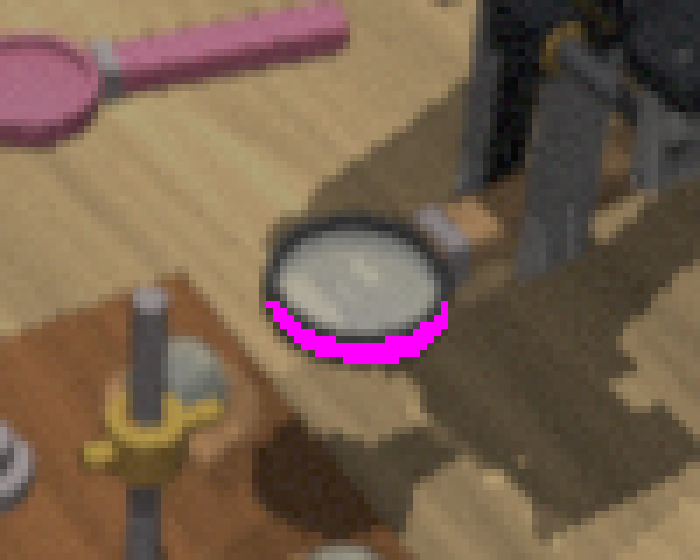

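Run:
```python
from h import *
S=pickle.load(open("scene.pkl","rb"));T=pickle.load(open("top.pkl","rb"));np.set_printoptions(precision=2,suppress=True)
g=S["pixels"].astype(int);print("R-B");print((g[...,0]-g[...,2])[244:257,324:337])
g=T["pixels"].astype(int);print("top G-B");print((g[...,1]-g[...,2])[216:229,266:282])
d=np.array([.5395-.613,.1285-.1225]);d/=np.linalg.norm(d);n=np.array([-d[1],d[0]])
for z in(.135,.137,.139,.141):
  tip=np.array([.613,.1225])+.025*d; q=np.array([.613,.1225])+.018*d
  print(z,"tip",tip,proj(S,[[*tip,z]])[0],"r18",proj(S,[[*q,z]])[0],"T tip",proj(T,[[*tip,z+.002]])[0])
```

```text
R-B
[[  4   7   8  10  10  12  15  16  35  66  72  70  70]
 [  5   7   4   5   8   8  11  11  27  56  74  70  63]
 [  3   3   4   4   7   7   6   6  17  42  68  68  69]
 [ 15  10   8   5   8   7   5  10   9  35  63  69  72]
 [ 47  54  28   7   6  11  20  34  20  38  66  71  72]
 [ 67  91  68  25  29  56  70  75  46  48  70  71  72]
 [ 63  96  94  70  79  93  95  96  73  63  68  70  72]
 [ 63  93  98  97  96  90  86  81  69  64  71  69  67]
 [ 77  99 100  84  73  67  68  62  61  66  66  70  65]
 [ 95  98  92  62  55  60  61  62  64  70  72  72  65]
 [ 99  87  74  52  63  70  68  66  68  70  71  66  60]
 [ 77  68  51  48  68  75  69  67  72  69  61  66  64]
 [ 53  51  45  43  62  64  68  73  67  60  57  63  64]]
top G-B
[[28 23 25 25 26 37 55 60 60 59 33 16  4  5 -1 -1]
 [26 27 24 24 11  3 36 42 25 20 12  2 -1  1  2  1]
 [25 26 26 18  6  5 53 67 44 15  1 -5 -1  1  0  4]
 [28 30 28 18  4  5 63 72 64 22  0  0 -1  0  4  2]
 [29 31 26 21  4  4 63 70 69 17 -1  1 -3  0  3  1]
 [29 29 28 22  6 10 64 68 62  7 -5  2 -1 -1  2  2]
 [28 28 29 25 15 22 65 73 58  2  0  2  2  1  2  1]
 [30 30 29 30 23 21 62 62 49 -1  0  1 -1 -1  0  0]
 [28 28 27 29 27 22 31 23 15 -2  2  3  0  1  0  2]
 [27 28 26 30 27 25  5 -5 -1 -2  1  1 -1  1 -1  1]
 [30 29 30 31 30 29 23  5  0 -2  0  1  1  2  1  3]
 [29 31 29 30 32 31 30 28 23 10  4  1  1  4 13 14]
 [28 30 30 29 31 29 32 28 34 31 29 18 20 23 30 20]]
0.135 tip [0.59 0.12] [332.41 250.57] r18 [329.42 251.74] T tip [273.21 225.07]
0.137 tip [0.59 0.12] [332.45 249.88] r18 [329.45 251.05] T tip [273.14 224.93]
0.139 tip [0.59 0.12] [332.48 249.19] r18 [329.48 250.36] T tip [273.08 224.79]
0.141 tip [0.59 0.12] [332.52 248.5 ] r18 [329.51 249.67] T tip [273.01 224.64]
```

>>> {"name": "step_arm", "arguments": {
  "targets": [
    [-2.5, 3, -5, 0, 0, 0],
    [-2.5, 3, -5, 0, 0, 0],
    [-2.5, 3, -5, 0, 0, 0],
    [0, 0, 0, 0, 0, 0],
    [0, 0, 0, 0, 0, 0],
    [0, 0, 0, 0, 0, 0]
  ]
}}

```text
time_s: 8.35
ee_pos: [0.4774, 0.1283, 0.123]
eef_rot: [-1.571, 0.0, -3.141]
force: [-0.2, -0.3, 0.1]
grip_width: 0.018
```

Run:
```python
from plan import *
from station import get_obs,camera
import cv2,pickle
o=get_obs();print(o["ee_pos"],np.degrees(o["eef_rot"]),o["force"],o["grip_width"])
s=camera("scene");t=camera("top");pickle.dump((s,t),open("f2.pkl","wb"))
a=cv2.resize(s["pixels"][210:270,310:370,::-1],(400,400),interpolation=cv2.INTER_CUBIC)
b=cv2.resize(t["pixels"][200:280,235:315,::-1],(400,400),interpolation=cv2.INTER_CUBIC)
cv2.imwrite("pics/f2.png",np.hstack([a,b]))
e=o["ee_pos"]
from h import proj
x=e[0]+.063;y=e[1];z=e[2]+.016
a=np.linspace(0,2*np.pi,72);C=np.array([[x+.028*np.cos(q),y+.028*np.sin(q),z+dz] for q in a for dz in(-.006,.006)])
for c in(s,t):
    P=proj(c,C);print("pred bbox",P.min(0),P.max(0))
np.set_printoptions(linewidth=220)
P=proj(s,C);u=int((P.min(0)[0]+P.max(0)[0])/2)
g=s["pixels"].max(2).astype(int);print("col",u);print([(r,int(g[r,u])) for r in range(int(P.min(0)[1])-5,int(P.max(0)[1])+6)])
r=int((P.min(0)[1]+P.max(0)[1])/2);print("row",r,[(c,int(g[r,c])) for c in list(range(int(P.min(0)[0])-5,int(P.min(0)[0])+6))+list(range(int(P.max(0)[0])-5,int(P.max(0)[0])+6))])
Q=proj(t,C);g=t["pixels"].max(2).astype(int)
u=int((Q.min(0)[0]+Q.max(0)[0])/2);print("T col",u,[(k,int(g[k,u])) for k in range(int(Q.min(0)[1])-5,int(Q.min(0)[1])+8)])
r=int((Q.min(0)[1]+Q.max(0)[1])/2-3);print("T row",r,[(c,int(g[r,c])) for c in list(range(int(Q.min(0)[0])-5,int(Q.min(0)[0])+8))],[(c,int(g[r,c])) for c in list(range(int(Q.max(0)[0])-8,int(Q.max(0)[0])+6))])
```

```text
[0.47744427 0.12827488 0.12303467] [-9.00001275e+01  7.71408487e-03 -1.79975756e+02] [-0.23064919 -0.28943585  0.13924883] 0.017998661658199158
pred bbox [338.76719581 229.82716293] [366.38168982 253.15634116]
pred bbox [256.28443136 234.74606872] [286.10172813 264.51714041]
col 352
[(224, 103), (225, 105), (226, 106), (227, 105), (228, 105), (229, 112), (230, 98), (231, 68), (232, 50), (233, 82), (234, 117), (235, 133), (236, 145), (237, 150), (238, 154), (239, 160), (240, 159), (241, 154), (242, 148), (243, 154), (244, 163), (245, 161), (246, 155), (247, 153), (248, 121), (249, 63), (250, 40), (251, 36), (252, 43), (253, 100), (254, 143), (255, 151), (256, 150), (257, 144), (258, 141)]
row 241 [(333, 128), (334, 127), (335, 130), (336, 157), (337, 170), (338, 170), (339, 121), (340, 70), (341, 79), (342, 156), (343, 170), (361, 150), (362, 155), (363, 142), (364, 105), (365, 63), (366, 58), (367, 75), (368, 77), (369, 77), (370, 79), (371, 71)]
T col 271 [(229, 123), (230, 112), (231, 115), (232, 118), (233, 120), (234, 112), (235, 75), (236, 59), (237, 83), (238, 140), (239, 137), (240, 131), (241, 128)]
T row 246 [(251, 120), (252, 121), (253, 118), (254, 118), (255, 124), (256, 109), (257, 58), (258, 62), (259, 106), (260, 136), (261, 138), (262, 137), (263, 136)] [(278, 134), (279, 137), (280, 136), (281, 132), (282, 86), (283, 48), (284, 49), (285, 54), (286, 53), (287, 51), (288, 54), (289, 52), (290, 54), (291, 55)]
```

View pics/f2.png

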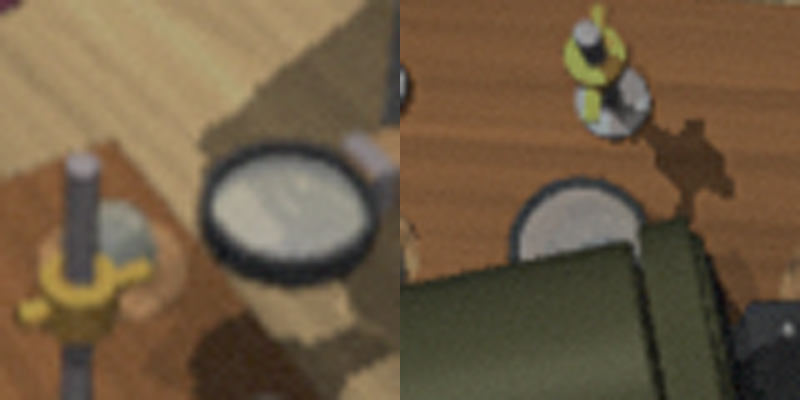

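Run:
```python
from h import *
S=pickle.load(open("scene.pkl","rb"));T=pickle.load(open("top.pkl","rb"));np.set_printoptions(precision=2,suppress=True,linewidth=200)
x,y=.5395,.1285
C=np.array([[x+.018*np.cos(q)*np.cos(f),y+.018*np.sin(q)*np.cos(f),.018+.022*np.sin(f)] for q in np.linspace(0,6.28,90) for f in np.linspace(0,1.57,12)])
for c,nm in((S,"S"),(T,"T")):
    P=proj(c,C);print(nm,"pred bbox",P.min(0),P.max(0),"mid",(P.min(0)+P.max(0))/2)
    g=c["pixels"].astype(int);sat=g.max(2)-g.min(2)
    m=(P.min(0)+P.max(0))/2;u,v=np.round(m).astype(int)
    print("row",[(k,int(sat[v,k])) for k in list(range(u-11,u-4))+list(range(u+5,u+12))])
    print("col",[(k,int(sat[k,u])) for k in list(range(v-11,v-4))+list(range(v+4,v+12))])
```

```text
S pred bbox [341.18 270.5 ] [357.21 285.56] mid [349.19 278.03]
row [(338, 72), (339, 74), (340, 71), (341, 64), (342, 26), (343, 8), (344, 8), (354, 10), (355, 9), (356, 7), (357, 26), (358, 67), (359, 73), (360, 72)]
col [(267, 68), (268, 65), (269, 51), (270, 26), (271, 20), (272, 12), (273, 8), (282, 10), (283, 16), (284, 37), (285, 64), (286, 64), (287, 63), (288, 54), (289, 62)]
T pred bbox [266.61 246.64] [283.39 263.38] mid [275.   255.01]
row [(264, 56), (265, 54), (266, 47), (267, 24), (268, 10), (269, 5), (270, 11), (280, 9), (281, 5), (282, 8), (283, 13), (284, 42), (285, 55), (286, 53)]
col [(244, 55), (245, 55), (246, 53), (247, 27), (248, 8), (249, 7), (250, 7), (259, 9), (260, 9), (261, 8), (262, 6), (263, 27), (264, 57), (265, 59), (266, 54)]
```

>>> {"name": "step_arm", "arguments": {
  "targets": [
    [1, -0.5, 0.5, 0, 0, 0],
    [0, 0, 0, 0, 0, 0],
    [0, 0, 0, 0, 0, 0],
    [0, 0, 0, 0, 0, 0],
    [0, 0, 0, 0, 0, 0],
    [0, 0, 0, 0, 0, 0]
  ]
}}

```text
time_s: 9.2
ee_pos: [0.4764, 0.1279, 0.1234]
eef_rot: [-1.571, -0.0, -3.141]
force: [-0.1, 0.2, -0.7]
grip_width: 0.0176
```

Run:
```python
from station import get_obs,camera
import cv2,numpy as np
o=get_obs();print(o["ee_pos"],np.degrees(o["eef_rot"]),o["joint_vel"],o["force"],o["grip_width"])
cv2.imwrite("pics/f3.png",camera("scene")["pixels"][:,:,::-1]);
```

```text
[0.47643387 0.12787391 0.12343419] [-9.00003635e+01 -1.63281232e-03 -1.79969495e+02] [-5.28274196e-04  9.41545022e-04 -6.54424808e-04  7.88936392e-04
 -3.75540650e-04 -7.55634658e-06] [-0.13374779  0.17321332 -0.65822009] 0.017603039879028677
```

View pics/f3.png

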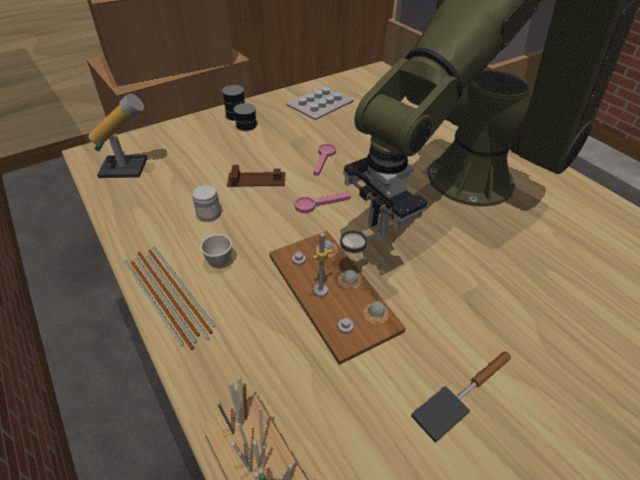

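The lens at (353,241) hangs level above the middle glass (349,277). Everything else is where it was, and the arm is at rest.

```bash
python3 -c "
from station import job
print(job.hand_in())"
```

```text
the job is handed in; nothing more can be done
None
```

I picked the loupe off its rest with a 30 N grip and handed the job in at about 9.3 s, with the arm still holding it over the middle glass piece. The gauge stands in the middle socket behind that piece.

- **Position:** by the arm's own pose, the lens centre is at about (0.539, 0.128, 0.139) m. The glass measured about (0.539, 0.128) m and the pointer tip about 0.139–0.140 m high. The tool was level to within 0.01° and nearly still.
- **Camera check:** just before the last 1 mm correction, the lens outline in both views matched the arm's pose to within about 1 pixel (2 mm). After the correction I checked only by the arm readings and one scene picture.
- **Surroundings:** in that last picture the glass, gauge and other things stand where they were, and nothing touches the loupe.
- **Disagreements:** the scene and top views differed by 1–2 mm on the glass position, so I used a blend. One earlier top-view reading of the lens was about 1.5 mm off and the later one did not repeat it. The pointer height is good to roughly 1–2 mm.

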